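Move the drill-bit case to the mat, press its lid shut and tug-test the catch

ROBOT

A 7-joint arm with a two-finger parallel gripper is mounted at the origin on a cart in front of the work surface, level with it; the furniture and walls round the work are solid. World frame = base frame: x ahead of the robot, y to its left, z up, the work surface at z = 0. Lengths are in m, angles in rad, forces in N, time in s.
With the tool pointing down it reaches from about 0.4 to 0.85 m from the base axis. Payload 4.4 kg.
Tool frame: the origin (TCP) lies midway between the tips of the shut fingers; the grasp point (between the pads) lies 19 mm behind it (bot.grip_point_offset is the distance from the TCP to the grasp point, in m); z points along the fingers, y is the direction in which the jaws open and shut (so a half turn about z gives the same grasp; the last joint's range is limited). The gripper opens to 94 mm and grips with 3 to 60 N. Pads are 16 mm wide; open, the fingers measure 119 mm over their backs; the gripper's body (75 mm by 177 mm) begins 78 mm behind the grasp point.
Start: joints at [1.248, 0.628, 0.038, 1.517, -0.027, 0.996, -0.02], TCP at [0.165, -0.629, 0.205] pointing down, gripper open.
Joint ranges: [-3.06, 3.06], [-0.37, 2.12], [-1.25, 1.32], [0.18, 2.47], [-1.1, 4.24], [0.23, 1.98], [-2.94, 2.94]. Speed limits (rad/s): [2.57, 2.57, 3.14, 3.14, 3.14, 3.14, 3.14].

INTERFACE

Orientations are given as a unit quaternion [x, y, z, w].
In Python, from plant import bot gives the robot as it stands. Calls block until the motion is done:
- bot.goto(position, orientation): joint-space move of the TCP to a pose.
- bot.move_l(position, frame=None, vel=0.15, f_stop=None): straight line of the TCP; frame=None keeps the orientation; vel is the mean speed in m/s. With f_stop (N) it stops when the force on the tool has changed by that much, and returns True; else False.
- bot.goto_joints(angles): joint-space move.
- bot.move_gripper(opening): finger opening in m; the grip force is fixed at half the most; returns when the fingers have stopped.
- bot.dwell(seconds).
- bot.inverse_kinematics(position, orientation): joint angles nearest the present ones, or None.
- bot.get_image(name): name is "side" or "top"; returns the picture (400x640x3 uint8, blue, green, red); there is no depth.
- bot.calibration(name): a dict with "mtx" (3x3 intrinsics, pixels), "R" (3x3) and "t" (3): a world point X has camera coordinates R X + t. Camera axes: x right, y down, z forward; pixel columns grow to the right and rows downward; lengths in m; the calibration is good to about 2 mm. A picture is of the moment at which its call begins. calibration takes no time and is no camera call.
A pose or a line that the arm cannot do raises bot.MotionError and nothing moves.
- bot.close_job(): hands the job in, once; it reports no verdict.
Readings, each from a call of its own:
- bot.get_clock(): time.
- bot.get_joint_pos(): joint angles.
- bot.get_joint_vel(): joint speeds.
- bot.get_effort(): joint torques, N m.
- bot.get_eef_pos(): TCP position.
- bot.get_ee_rot(): TCP orientation.
- bot.get_force(): force on the tool from outside, world axes, zero at the start.
- bot.get_wrist_torque(): the same for the moment, N m.
- bot.get_grip_width(): finger opening in m.
Only numpy, scipy, OpenCV 4.12 (cv2) and the standard library are available. Lean on these libraries where they do the work, as an engineer would, in place of code of your own. Each camera call takes 0.05 s, during which the arm holds its last target.

TASK

The slim wooden case was put down on the freshly glued panel with its lid not caught. First carry it by its body onto the rubber bench mat and let go; there press the lid down at the knob end until its catch snaps, then test it: take the knob and tug it up until that end of the case comes a good centimetre off the mat with the lid staying shut, and if the lid gives instead, press it again and repeat the tug. Finally let the case down flat, wholly on the mat with the lid caught, and leave the other things alone.

Things in the scene. Friction and masses are not known exactly. Their poses are not given: they have to be found in the camera images.
- case: the slim case without its lid: loose dark wooden box 150 mm long (its x), 62 mm wide (its y), 40 mm high; 0.5 to 0.7 kg with lid; origin at the centre of its underside, z up. Hinge at its +x end; knob and catch (a sprung roller inside the end wall) at its -x end. Grip it across its width at the middle or up to 15 mm to the hinge side, low on the walls: the lid is 58 mm wide
- case_lid: the case's lid: dark wooden board 151 x 58 x 8 mm with a brass knob and a brass striker below; origin on the hinge line (76 mm toward +x and 40 mm above the case's origin); shut, its axes are those of the case, its top is 48 mm above the case's underside
- knob (a point): centre of the top face of the brass knob on the lid: round, 24 mm across, 14 mm tall on a 16 mm neck 6 mm tall, its top 20 mm above the lid's top face and 68 mm above the case's underside when shut; 130 mm from the hinge line. May be pinched from above or pressed on top
- lid_hinge (a joint): opening angle of the lid, rad: 0 down, grows as the knob end rises. Light friction: it stays where left. Caught, it lifts to about 0.02 (2 to 3 mm play at the knob); not caught, it stops on the catch's roller at about 0.10 (knob 13 mm up) or higher. At the knob about 6 N down snaps the catch in, 7 to 9 N up pulls it out; lifting that end of the case takes only 3 to 4 N
- case_knob_end (a point): point on the underside of the case, in the middle of its knob end (75 mm toward -x from its origin)
- case_hinge_end (a point): point on the underside of the case, in the middle of its hinge end (75 mm toward +x from its origin)
- bench_mat: flat dark rubber mat fixed on the worktop, 240 mm (its x) by 160 mm (its y), 4 mm thick; origin at the centre of its underside
- tape_measure: bystander: tape measure, 36 x 99 x 66 mm, loose
- sanding_block: bystander: cork sanding block, 63 x 119 x 36 mm, loose
- folding_rule: bystander: folded rule, 237 mm long, 17 mm thick, 32 mm high, loose
- clamp_bar (a point): obstacle: point on the top edge of the right-hand of two fixed aluminium clamp bars that bridge the panel, each 24 mm wide, 50 mm high (134 to 183 mm above the panel), level, running in world x from x = 0.24 m to beyond reach; the other lies parallel 650 mm to its left (+y). All the work is between them; cross them above 0.2 m

How it is judged:
By the outcome, as a careful person would: the job done as asked, in the order asked, and still so for the second after the job is handed in, with the robot touching nothing.
It also fails if it takes over 58 s, if anything falls off the work surface, if the arm or the gripper's body presses on something with over 40 N, if the wrist force passes 120 N, or if a joint passes its speed limit or range.

## Working session

There is one attempt and no reset: what is moved stays moved. The work goes in short steps, each a Python script; the robot and the scene stay as the last script left them, time stands still between calls to the robot, and variables do not carry over. Pictures are saved under pics/ and viewed, and the job is handed in when it is done.

```bash
ls; mkdir -p pics
python3 - <<'E'
from plant import bot
import cv2,numpy as np
for n in("side","top"):
    cv2.imwrite(f"pics/{n}0.png",bot.get_image(n))
    c=bot.calibration(n);print(n,c["mtx"].tolist(),np.round(c["R"],3).tolist(),np.round(c["t"],3),"cam",-c["R"].T@c["t"])
print(bot.get_clock(),bot.get_ee_rot(),bot.get_grip_width(),bot.grip_point_offset)
E
```

```text
pics
side [[503.7941353963636, 0.0, 320.4857372655927], [0.0, 503.7941353963636, 199.57654249603317], [0.0, 0.0, 1.0]] [[-0.994, -0.106, 0.013], [-0.075, 0.607, -0.791], [0.076, -0.788, -0.611]] [0.629 0.102 1.417] cam [0.52523617 1.12061941 0.93908469]
top [[480.8245606796654, 0.0, 326.9295200771338], [0.0, 480.8245606796654, 200.4570803010759], [0.0, 0.0, 1.0]] [[0.022, -1.0, -0.005], [-0.989, -0.022, -0.149], [0.149, 0.008, -0.989]] [0.067 0.629 1.021] cam [0.46803114 0.07211762 1.1033679 ]
0.1 [ 9.91771124e-01  1.28021011e-01 -9.96763837e-05 -8.04778860e-04] 0.09417966476860716 0.0188
```

View pics/side0.png

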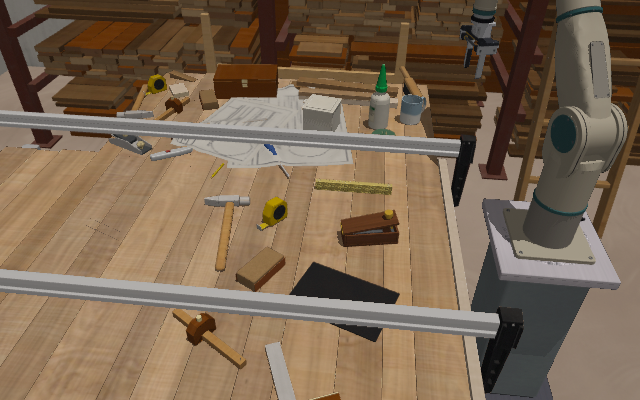

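View pics/top0.png

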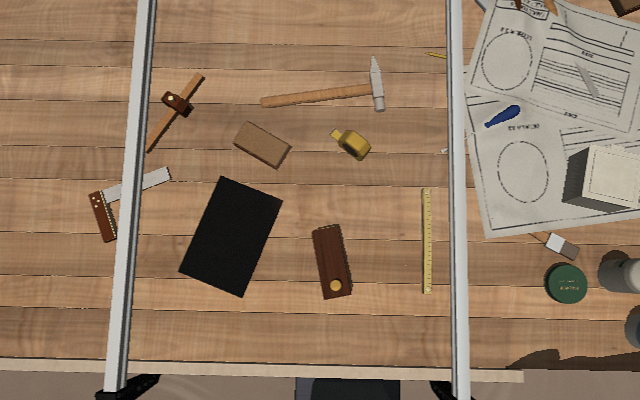

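```bash
cat > h.py <<'E'
import cv2,numpy as np
from plant import bot
def ray(n,uv,z):
    c=bot.calibration(n);R,t,K=np.array(c["R"]),np.array(c["t"]),np.array(c["mtx"])
    o=-R.T@t;d=R.T@np.linalg.solve(K,[uv[0],uv[1],1.]);return o+d*(z-o[2])/d[2]
def proj(n,X):
    c=bot.calibration(n);p=np.array(c["mtx"])@(np.array(c["R"])@np.asarray(X,float)+np.array(c["t"]));return p[:2]/p[2]
def tri(a,b):
    A=[];B=[]
    M=np.zeros((3,3));v=np.zeros(3);L=[]
    for n,uv in(("side",a),("top",b)):
        o=ray(n,uv,0);q=ray(n,uv,.3);d=(q-o)/np.linalg.norm(q-o);P=np.eye(3)-np.outer(d,d);M+=P;v+=P@o;L.append((o,P))
    x=np.linalg.solve(M,v);return x,[np.linalg.norm(P@(x-o)) for o,P in L]
E
python3 - <<'E'
from h import *
t=cv2.imread("pics/top0.png");s=cv2.imread("pics/side0.png")
cv2.imwrite("pics/z_top.png",cv2.resize(t[170:310,170:310],None,fx=1,fy=1) if 0 else cv2.resize(t[210:310,290:380],None,fx=6,fy=6,interpolation=cv2.INTER_CUBIC))
cv2.imwrite("pics/z_side.png",cv2.resize(s[195:260,325:415],None,fx=8,fy=8,interpolation=cv2.INTER_CUBIC))
m=(t.max(2)<40).astype(np.uint8);m[:, :150]=0;m[:,300:]=0;m[:160]=0;m[310:]=0
cs,_=cv2.findContours(m,0,2);c=max(cs,key=cv2.contourArea);r=cv2.minAreaRect(c);print(r)
W=np.array([ray("top",p,.004)[:2] for p in c[:,0]],np.float32);r=cv2.minAreaRect(W*1000);print("mat",r,cv2.boxPoints(r))
E
```

```text
((230.5172576904297, 235.79312133789062), (69.06718444824219, 106.35822296142578), 23.198591232299805)
mat ((549.0973510742188, 298.9774475097656), (158.6509552001953, 239.42393493652344), 69.5147705078125) [[409.1945  266.56342]
 [633.4778  182.77321]
 [689.00024 331.39148]
 [464.71692 415.1817 ]]
```

View pics/z_top.png

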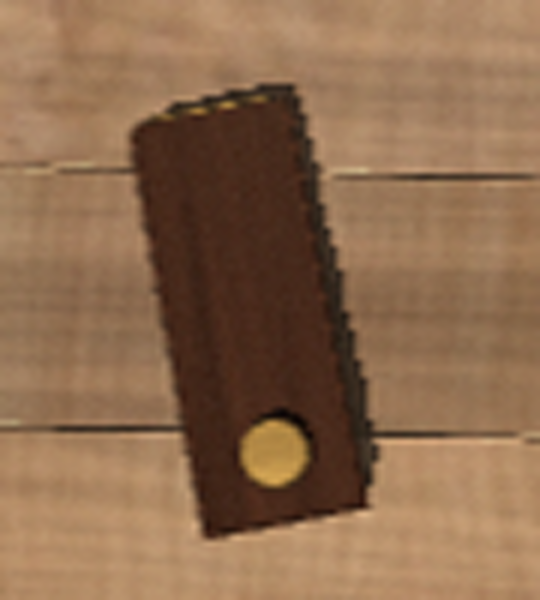

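View pics/z_side.png

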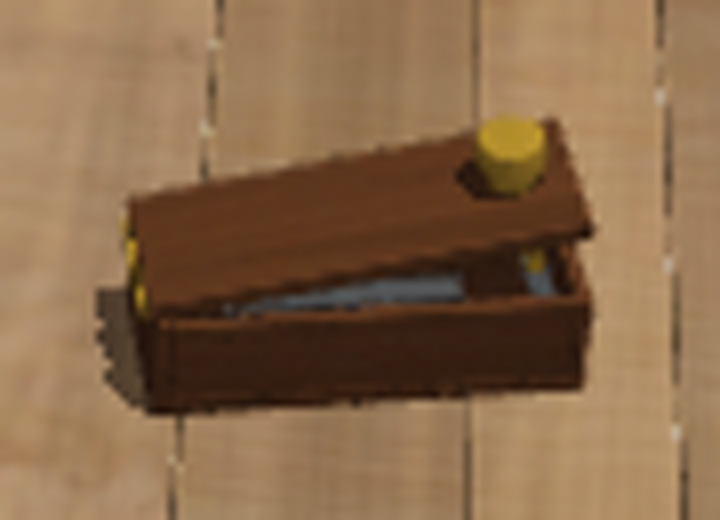

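Run:
```python
from h import *
Z=lambda x,y:(290+x/6-.42,210+y/6-.42)
S=lambda x,y:(325+x/8-.44,195+y/8-.44)
k,e=tri(S(511,133),Z(274,452));print("knob",k,e)
A=ray("side",S(148,411),0);B=ray("side",S(583,387),0);print("bottom +y edge",A,B,np.linalg.norm(A-B))
print("rim",ray("side",S(155,322),.04),ray("side",S(587,298),.04))
u=(A-B)[:2]/np.linalg.norm((A-B)[:2]);print("yaw",np.arctan2(u[1],u[0]))
v=np.array([-u[1],u[0]]); c=(A+B)[:2]/2-.031*v; print("c from side",c)
# lid hinge corners from top at z~.047
for p in ((135,130),(295,90),(205,538),(368,505)): print(p,ray("top",Z(*p),.047),ray("top",Z(*p),.075))
```

```text
knob [0.44462838 0.05897501 0.09304512] [np.float64(0.00042262621480203234), np.float64(0.0004226262148020195)]
bottom +y edge [0.55941958 0.10885491 0.        ] [0.41160993 0.0789263  0.        ] 0.15080919714532454
rim [0.55871896 0.10817369 0.04      ] [0.41447125 0.07848055 0.04      ]
yaw 0.1997797783341755
c from side [0.49166682 0.06350719]
(135, 130) [0.55831893 0.11168669 0.047     ] [0.55592576 0.11063788 0.075     ]
(295, 90) [0.57433549 0.0532907  0.047     ] [0.57151779 0.05378973 0.075     ]
(205, 538) [0.41213438 0.08257221 0.047     ] [0.41361598 0.08229511 0.075     ]
(368, 505) [0.42510526 0.02422737 0.047     ] [0.42624305 0.02549674 0.075     ]
```

Run:
```python
from h import *
for z in(.134,.183):print(ray("top",(131,235),z),ray("top",(142,180),z),ray("top",(449,235),z))
print("mat side check",[proj("side",(x,y,.004)) for x,y in((.409,.267),(.633,.183))])
ql=lambda a:[np.cos(a/2),np.sin(a/2),0,0]
u=np.array([np.cos(.196),np.sin(.196)]);g=np.array([.491,.066])+.008*u
um=np.array([np.cos(.358),-np.sin(.358)]);m=np.array([.549,.299])
gm=m+.008*um
for p,a in((g,.196),(gm,-.358),(m-.054*um,-.358)):
  for z in(.004,.25):print(p,z,np.round(bot.inverse_kinematics([*p,z],ql(a)),2))
```

```text
[0.53521431 0.47412479 0.134     ] [0.64866229 0.46091426 0.134     ] [ 0.54939759 -0.16760793  0.134     ]
[0.53181831 0.45380397 0.183     ] [0.63953167 0.44126121 0.183     ] [ 0.54528464 -0.15549018  0.183     ]
mat side check [array([399.77150839, 293.57455618]), array([313.064531  , 261.76279303])]
[0.49884683 0.06755798] 0.004 [-0.26  0.76  0.11  2.07 -0.23  0.32 -1.34]
[0.49884683 0.06755798] 0.25 [ 0.03  0.38 -0.31  1.85  0.14  0.93 -1.71]
[0.5564928  0.29619679] 0.004 [-0.73  0.89  0.33  1.72 -0.45  0.61 -2.07]
[0.5564928  0.29619679] 0.25 [-0.29  0.58 -0.42  1.51  0.25  1.1  -2.68]
[0.49842363 0.31792169] 0.004 [-0.81  0.85  0.32  1.83 -0.48  0.54 -2.1 ]
[0.49842363 0.31792169] 0.25 [-0.29  0.54 -0.52  1.62  0.29  1.06 -2.82]
```

```bash
cat >> h.py <<'E'
def ql(a):
    a=a+np.pi
    return [np.cos(a/2),np.sin(a/2),0,0]
CY=.196; U=np.array([np.cos(CY),np.sin(CY)]);G=np.array([.491,.066])+.008*U
MY=-.358; UM=np.array([np.cos(MY),np.sin(MY)]);VM=np.array([-UM[1],UM[0]]);MC=np.array([.549,.299])-.018*VM
GM=MC+.008*UM; KN=MC-.054*UM
E
python3 - <<'E'
from h import *
for p,a in((G,CY),(GM,MY),(KN,MY)):
  for z in(.004,.25):print(p,z,np.round(bot.inverse_kinematics([*p,z],ql(a)),2))
E
```

```text
[0.49884683 0.06755798] 0.004 [ 0.1   0.79 -0.44  2.06  0.76  0.45  0.84]
[0.49884683 0.06755798] 0.25 [ 0.5   0.54 -1.04  1.84  0.53  1.07  1.02]
[0.55018556 0.279338  ] 0.004 [-0.18  0.91 -0.56  1.74  0.71  0.7   0.08]
[0.55018556 0.279338  ] 0.25 [ 0.11  0.79 -1.19  1.54  0.75  1.33  0.05]
[0.4921164 0.3010629] 0.004 [-0.49  0.81 -0.16  1.86  0.26  0.48  0.38]
[0.4921164 0.3010629] 0.25 [ 0.06  0.71 -1.15  1.65  0.68  1.24 -0.02]
```

Run:
```python
from h import *
p=bot.get_eef_pos();bot.move_l([p[0],p[1],.33],vel=.3)
for a in (CY,CY-np.pi):
    q=bot.inverse_kinematics([*G,.3],ql(a));print(a,np.round(q,2))
print(np.round(bot.get_joint_pos(),2))
# joint 1 style intermediate: present joints swung
```

```text
0.196 [ 0.55  0.5  -1.13  1.77  0.49  1.19  1.05]
-2.945592653589793 [ 0.23  0.36 -0.57  1.77  0.22  1.08 -1.8 ]
[ 1.24  0.53  0.05  1.34 -0.02  1.27 -0.02]
```

Run:
```python
from h import *
q=np.array(bot.get_joint_pos());q[0]=-.12;q[6]=1.3
bot.goto_joints(q)
print(bot.get_clock(),bot.get_eef_pos(),bot.get_ee_rot())
a=bot.inverse_kinematics([*G,.2],ql(CY));print(np.round(a,2))
bot.goto([*G,.2],ql(CY))
print(np.round(bot.get_joint_pos(),2),bot.get_eef_pos(),bot.get_clock())
cv2.imwrite("pics/side1.png",bot.get_image("side"))
cv2.imwrite("pics/top1.png",bot.get_image("top"))
```

```text
3.5417 [0.648508   0.03106515 0.33023725] [ 1.00085205e-01  9.94978815e-01 -2.64647069e-04  1.98328585e-04]
[-0.15  0.43 -0.06  1.92  0.03  0.79  1.54]
[-0.15  0.43 -0.06  1.92  0.03  0.79  1.54] [0.50100081 0.06722981 0.20095693] 4.3667
```

View pics/side1.png

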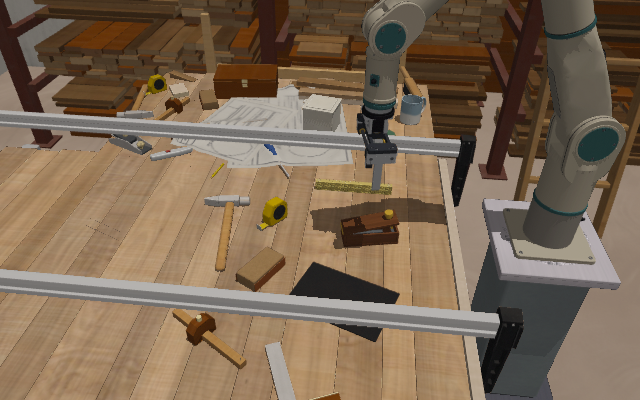

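Run:
```python
from h import *
print(bot.move_l([*G,.06],vel=.15,f_stop=8))
cv2.imwrite("pics/side2.png",bot.get_image("side")[150:300,280:440].repeat(4,0).repeat(4,1))
print(bot.move_l([*G,.005],vel=.08,f_stop=6),bot.get_force(),bot.get_eef_pos(),bot.get_clock())
```

```text
False
False [-0.38327893 -0.75680868 -1.53300275] [0.4990483  0.06761789 0.00517686] 6.4333
```

View pics/side2.png

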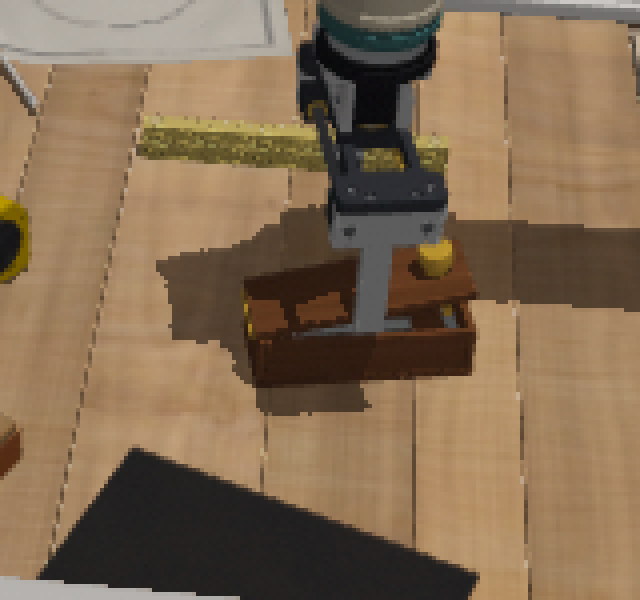

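Run:
```python
from h import *
bot.move_gripper(.05);print(bot.get_grip_width(),bot.get_force(),bot.get_wrist_torque())
print(bot.move_l([*G,.04],vel=.06));print(bot.get_force(),bot.get_wrist_torque(),bot.get_grip_width(),bot.get_clock())
cv2.imwrite("pics/side3.png",bot.get_image("side")[150:300,280:440].repeat(4,0).repeat(4,1))
```

```text
0.06176708166373816 [-0.78921384  0.5652342   2.14234502] [ 0.17135784 -0.04753508  0.04160446]
False
[-0.11580772 -0.18357691 -6.68515896] [ 0.06078515 -0.27127759  0.03666034] 0.061766302817809385 7.7667
```

View pics/side3.png

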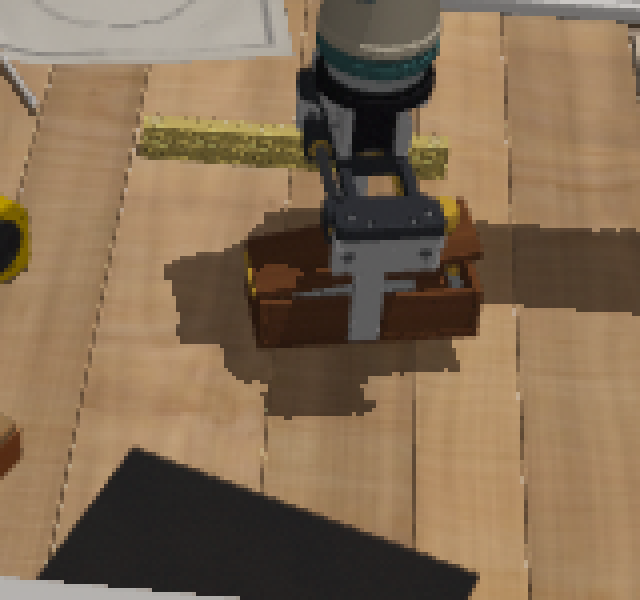

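Run:
```python
from h import *
bot.move_l([*G,.11],vel=.15)
print(np.round(bot.inverse_kinematics([*GM,.11],ql(MY)),2))
bot.goto([*GM,.11],ql(MY));bot.dwell(.2)
print(bot.get_eef_pos(),bot.get_ee_rot(),bot.get_grip_width(),bot.get_force(),bot.get_clock())
bot.move_l([*GM,.025],vel=.12)
cv2.imwrite("pics/side4.png",bot.get_image("side")[210:350,270:430].repeat(4,0).repeat(4,1))
```

```text
[-0.61  0.7   0.15  1.71 -0.14  0.75  0.83]
[0.55039063 0.27722049 0.10968898] [ 1.79316207e-01  9.83791252e-01 -6.54381042e-04 -2.04468658e-04] 0.06206598086518848 [ 0.62697134 -0.33401764 -7.01610522] 9.5083
```

View pics/side4.png

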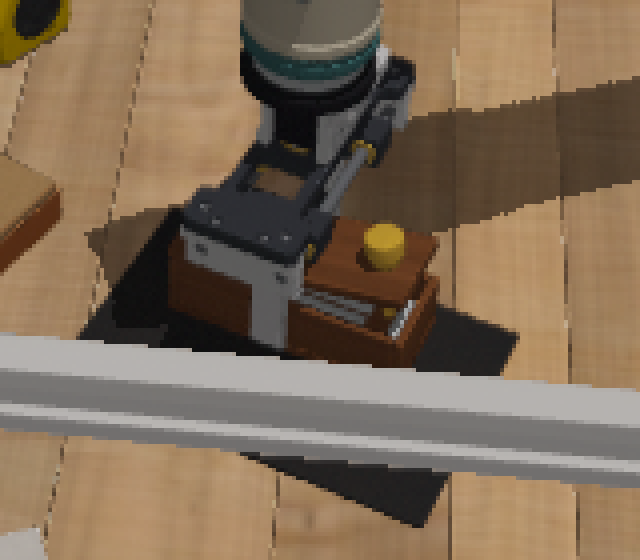

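Run:
```python
from h import *
print(bot.move_l([*GM,.0075],vel=.03,f_stop=4),bot.get_eef_pos(),bot.get_force())
bot.move_gripper(.09);print(bot.get_grip_width(),bot.get_force())
bot.move_l([*GM,.17],vel=.2)
q=GM-.20*UM*0
p=GM+np.array([0.0,-.16]);bot.move_l([*p,.20],vel=.3)
cv2.imwrite("pics/side5.png",bot.get_image("side"));cv2.imwrite("pics/top5.png",bot.get_image("top"))
print(bot.get_clock())
t=cv2.imread("pics/top5.png");s=cv2.imread("pics/side5.png")
cv2.imwrite("pics/z5.png",np.vstack([cv2.resize(t[180:300,170:330],None,fx=4,fy=4),]))
cv2.imwrite("pics/z5s.png",cv2.resize(s[230:340,280:420],None,fx=5,fy=5))
```

```text
True [0.54996731 0.27926692 0.00913275] [ 0.89864221 -0.47898597  5.79117465]
0.08976084374645941 [-0.79186068 -1.16610109 -0.44419798]
13.325
```

View pics/z5.png

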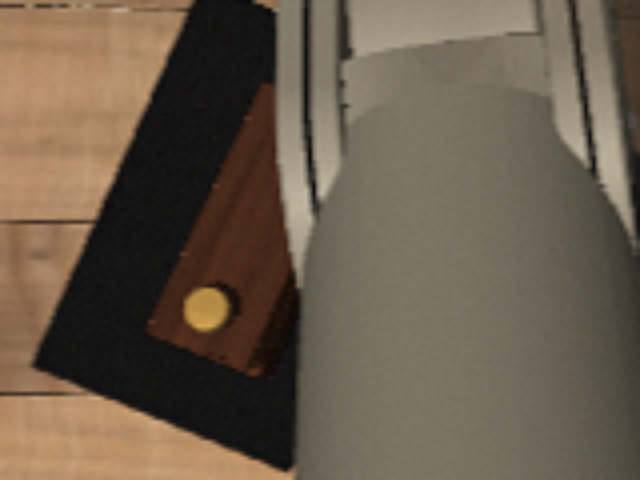

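View pics/z5s.png

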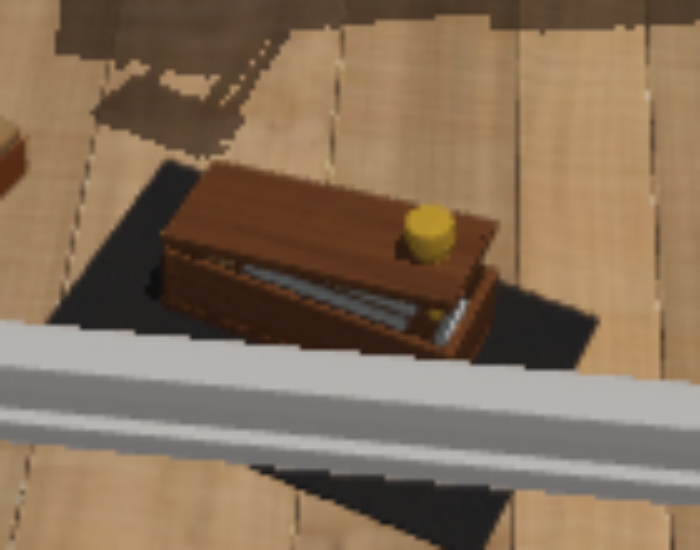

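Run:
```python
from h import *
k,e=tri((280+430/5-.4,230+217/5-.4),(170+208/4-.38,180+309/4-.38));print(k,e)
d=k[:2]-MC;print("along",d@UM,"lat",d@VM)
print("pred side knob",KN,)
```

```text
[0.49714954 0.29694215 0.0957237 ] [np.float64(0.000641517769015171), np.float64(0.0006415177690152127)]
along -0.0478420433760693 lat -0.0020958757942403914
pred side knob [0.4921164 0.3010629]
```

```bash
cat >> h.py <<'E'
def P(a,l): return MC+a*UM+l*VM
E
python3 - <<'E'
from h import *
bot.move_gripper(0.0)
bot.move_l([*P(-.050,-.002),.20],vel=.3)
bot.move_l([*P(-.050,-.002),.108],vel=.2)
f0=bot.get_force()
r=bot.move_l([*P(-.0555,-.002),.064],vel=.03,f_stop=14)
print(r,f0,bot.get_force(),bot.get_eef_pos());bot.dwell(.3);print(bot.get_force(),bot.get_eef_pos(),bot.get_clock())
cv2.imwrite("pics/s6.png",cv2.resize(bot.get_image("side")[230:340,280:420],None,fx=5,fy=5))
E
```

```text
True [-0.37518879  0.2267567   0.45883733] [-2.50835301 -1.37161528 10.47303114] [0.49041834 0.29974222 0.0718528 ]
[-0.87793697 -1.47136307 10.03038525] [0.49039419 0.29977436 0.07185169] 17.5083
```

View pics/s6.png

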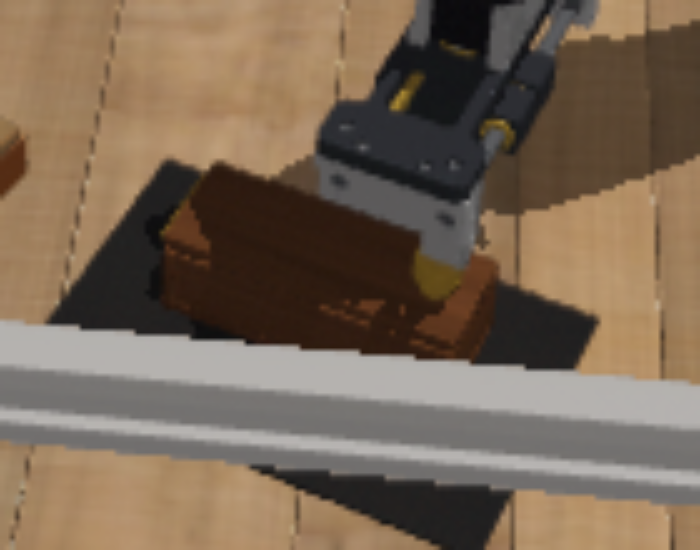

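```bash
cat >> h.py <<'E'
from scipy.spatial.transform import Rotation as Ro
KA,KL=-.0555,-.002   # knob shut, along/lat
def tug(th_lid,th,z0,ka=None,kl=None):
    """TCP pose for lid angle th_lid, case tilt th, tip height z0 at both zero"""
    ka=KA if ka is None else ka; kl=KL if kl is None else kl
    px=ka+.129           # pivot along
    a,h=-.129,z0-.004
    rot=lambda a,h,t:(a*np.cos(t)+h*np.sin(t),-a*np.sin(t)+h*np.cos(t))
    da,dh=rot(a-.001,h-.040,th_lid);a,h=da+.001,dh+.040
    a,h=rot(a,h,th)
    p=P(px+a,kl)
    q=(Ro.from_rotvec((th_lid+th)*np.array([*VM,0]))*Ro.from_quat(ql(MY))).as_quat()
    return [*p,h+.004],q
E
python3 - <<'E'
from h import *
bot.move_l([*P(KA,KL),.10],vel=.15)
cv2.imwrite("pics/s7.png",cv2.resize(bot.get_image("side")[230:340,280:420],None,fx=5,fy=5))
bot.move_gripper(.06)
print(bot.move_l([*P(KA,KL),.0555],vel=.06,f_stop=4),bot.get_eef_pos())
bot.move_gripper(.015);print(bot.get_grip_width(),bot.get_force(),bot.get_wrist_torque(),bot.get_clock())
cv2.imwrite("pics/s8.png",cv2.resize(bot.get_image("side")[230:340,280:420],None,fx=5,fy=5))
E
```

```text
False [0.490259   0.29982704 0.05568679]
0.023358041555311158 [0.88228855 1.48742234 0.65132922] [ 0.45753896 -0.24302458  0.05924584] 20.5333
```

View pics/s7.png

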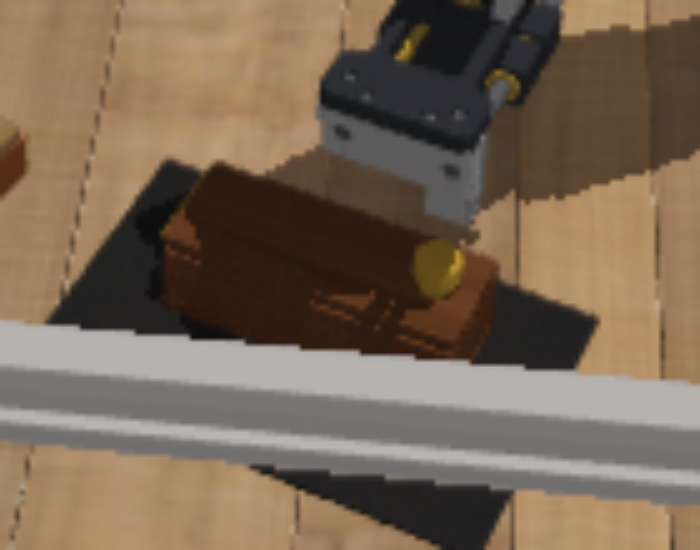

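View pics/s8.png

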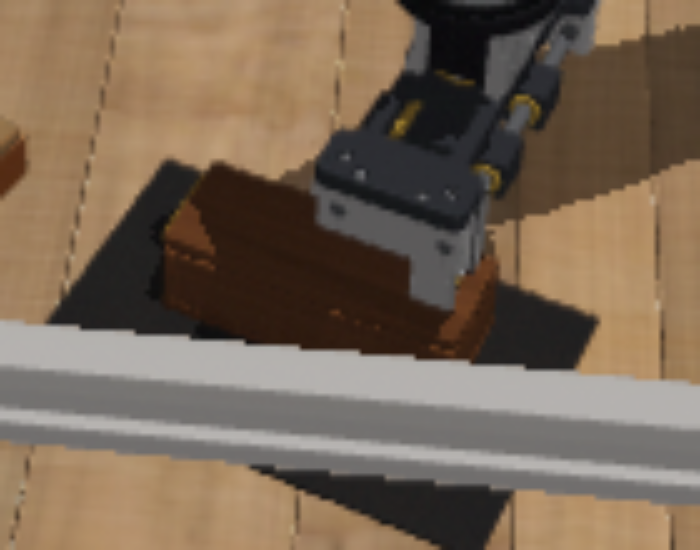

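Run:
```python
from h import *
for i,(l,t) in enumerate([(.018,0),(.02,.015),(.02,.04)]):
    p,q=tug(l,t,.0555);bot.move_l(p,frame=q,vel=.015)
    print(l,t,np.round(p,4),np.round(bot.get_force(),2),np.round(bot.get_wrist_torque(),2),np.round(bot.get_eef_pos(),4),bot.get_grip_width(),bot.get_clock())
cv2.imwrite("pics/s9.png",cv2.resize(bot.get_image("side")[230:340,280:420],None,fx=5,fy=5))
```

```text
0.018 0 [0.4902 0.2996 0.0578] [ 0.05  1.83 -1.63] [ 0.33 -0.25  0.18] [0.49   0.2993 0.0576] 0.023208689735646923 20.8917
0.02 0.015 [0.491  0.2993 0.06  ] [-0.    0.8  -3.99] [ 0.12 -0.12  0.1 ] [0.4908 0.2988 0.0598] 0.023369625044872264 21.2
0.02 0.04 [0.4924 0.2988 0.0632] [ 0.49 -0.16 -3.96] [-0.03 -0.2   0.02] [0.4926 0.2984 0.0632] 0.023000231544559328 21.5833
```

View pics/s9.png

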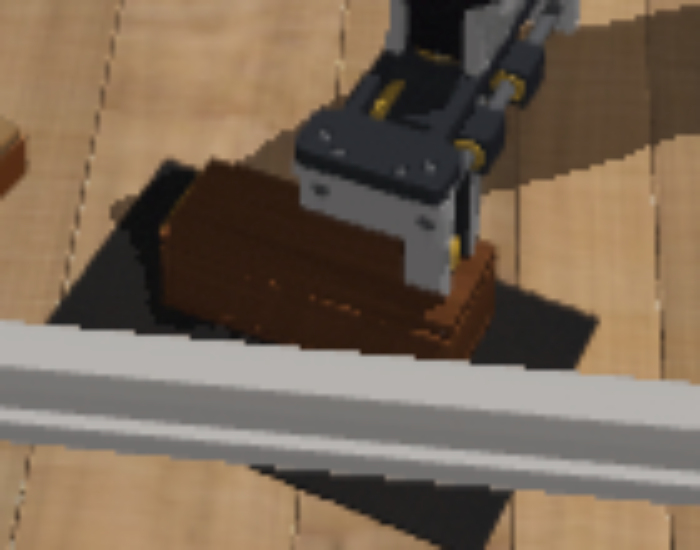

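Run:
```python
from h import *
for i,(l,t) in enumerate([(.02,.07),(.02,.105)]):
    p,q=tug(l,t,.0555);bot.move_l(p,frame=q,vel=.02)
    print(l,t,np.round(p,4),np.round(bot.get_force(),2),np.round(bot.get_wrist_torque(),2),np.round(bot.get_eef_pos(),4),bot.get_grip_width(),bot.get_clock())
bot.dwell(.5);print(np.round(bot.get_force(),2))
cv2.imwrite("pics/s10.png",cv2.resize(bot.get_image("side")[230:340,280:420],None,fx=5,fy=5))
cv2.imwrite("pics/t10.png",cv2.resize(bot.get_image("top")[180:300,170:330],None,fx=4,fy=4))
```

```text
0.02 0.07 [0.4941 0.2982 0.067 ] [ 0.08 -0.53 -5.63] [-0.12 -0.32  0.01] [0.4945 0.2979 0.0669] 0.02317946760239101 21.9917
0.02 0.105 [0.4962 0.2974 0.0713] [-0.48  0.02 -4.98] [-0.13 -0.39  0.01] [0.4965 0.2972 0.0712] 0.02313155770902811 22.3833
[ 1.54 -0.25 -5.34]
```

View pics/s10.png

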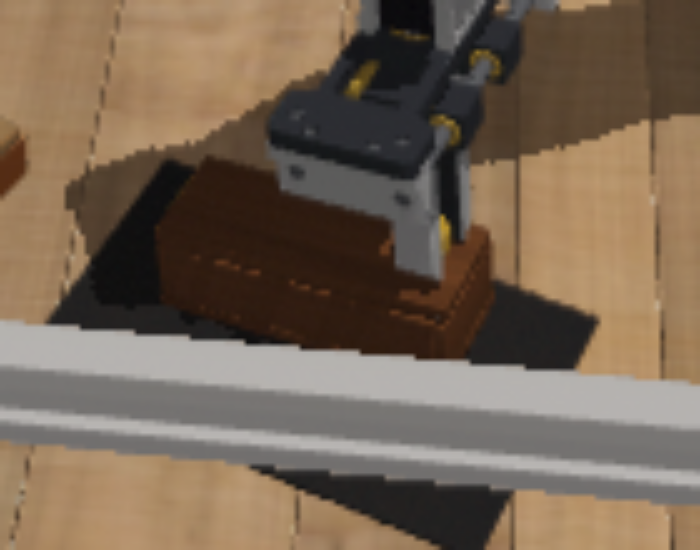

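View pics/t10.png

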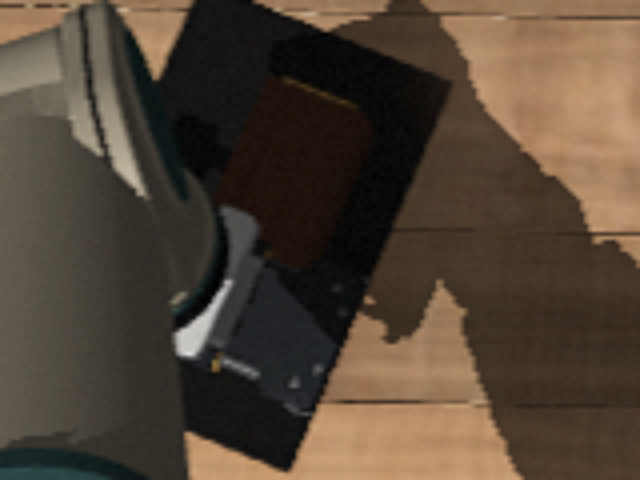

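Run:
```python
import cv2,numpy as np
a=cv2.imread("pics/s7.png")[150:370,130:530];b=cv2.imread("pics/s10.png")[150:370,130:530]
o=np.vstack([np.clip(255*(x/255.)**.5,0,255).astype(np.uint8) for x in(a,b)])
cv2.imwrite("pics/e10.png",cv2.resize(o,None,fx=1.35,fy=1.35))
```

```text
(no output)
```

View pics/e10.png

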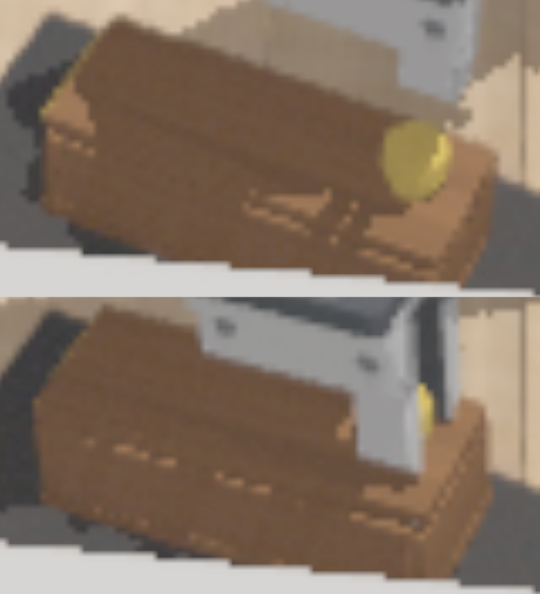

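Run:
```python
from h import *
for i,(l,t) in enumerate([(.02,.05),(.02,.0),(.001,0)]):
    p,q=tug(l,t,.0555);r=bot.move_l(p,frame=q,vel=.02,f_stop=9)
    print(r,np.round(bot.get_force(),2),np.round(bot.get_wrist_torque(),2),np.round(bot.get_eef_pos(),4))
bot.move_gripper(.06)
p=bot.get_eef_pos();bot.move_l([p[0],p[1],.12],vel=.1)
bot.move_l([p[0],p[1]-.2,.25],vel=.3)
bot.move_l([p[0],p[1]-.32,.30],vel=.3)
print(bot.get_clock(),bot.get_force())
cv2.imwrite("pics/side11.png",bot.get_image("side"));cv2.imwrite("pics/top11.png",bot.get_image("top"))
t=cv2.imread("pics/top11.png");s=cv2.imread("pics/side11.png")
cv2.imwrite("pics/z11.png",cv2.resize(t[165:305,170:330],None,fx=4,fy=4))
cv2.imwrite("pics/z11s.png",cv2.resize(s[230:340,280:420],None,fx=5,fy=5))
```

```text
False [-1.88  0.9  -3.1 ] [0.18 0.29 0.03] [0.4918 0.2992 0.0645]
False [-1.2   1.13 -3.3 ] [ 0.09  0.12 -0.01] [0.4901 0.2998 0.0582]
False [-0.22  0.39 -1.16] [-0.1  -0.09 -0.01] [0.4908 0.2998 0.0561]
27.35 [-0.08080329  1.43360678  0.00431258]
```

View pics/z11.png

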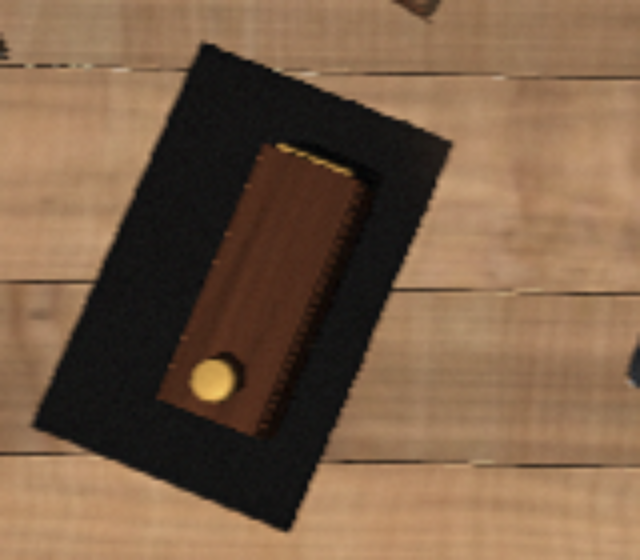

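View pics/z11s.png

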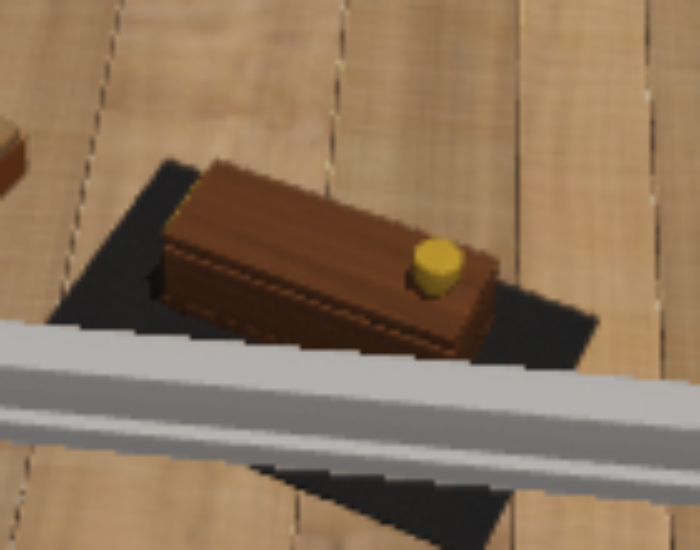

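View pics/side11.png

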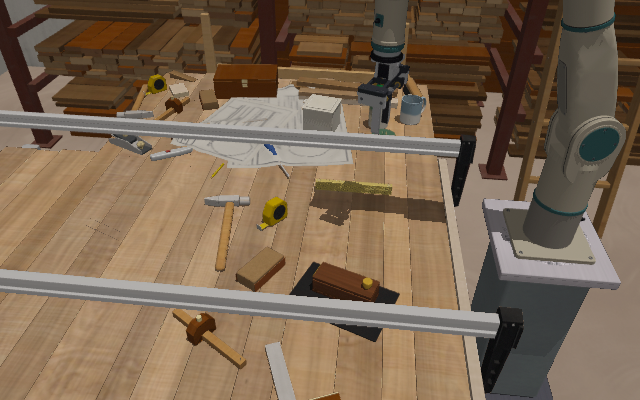

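Run:
```python
from h import *
print(tri((280+438/5-.4,230+250/5-.4),(170+212/4-.38,165+380/4-.38)))
bot.close_job();print(bot.get_clock())
```

```text
(array([0.49200641, 0.29880767, 0.07638934]), [np.float64(0.000700218049763293), np.float64(0.0007002180497632319)])
the job is handed in; nothing more can be done
the job is handed in; nothing more can be done
```

The job is done and handed in at about 27 s of the 58 s limit. I gripped the case low on its body, carried it from the panel to the mat and let go. I then pressed the knob until the lid was fully down and tugged the knob up until that end of the case came off the mat.

- **Press:** the push stopped with the knob top at z = 0.072 m. That is the shut height on the mat.
- **Tug:** I raised the knob by about 15.5 mm. After 2–3 mm of play in the lid, that puts the knob end of the case about 14–15 mm off the mat. The upward pull was about 4–5.6 N and never dropped off. The side picture at the top of the tug shows the lid still shut on the tilted case, so I did not press it again.
- **Final state:** I lowered the case with the same move in reverse, let go and backed the arm away. The last pictures show the case flat and wholly on the mat, with a margin all round. The lid is closed, and the folding rule, tape measure and sanding block are where they were.

**Disagreement:** the final camera estimate of the knob top was 0.076 m, against 0.072 m expected when shut. The same method also read about 3 mm above the expected height before the press, and a caught lid has 2–3 mm of play. A lid that was not caught would read 13 mm or more too high, so I take it as caught.

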